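Turn the notched plate to its next side and zero the comparator on the notch

TASK

The notched aluminium plate lying on the black stone of the bench comparator has just been gauged across its ends; the web behind its notch is next. Turn it a quarter turn so that the notched side faces the dial gauge, and bring it fully home, flat on the stone, with its plain long side flush against the side fence and its end against the bent end stop. Then bring the gauge forward with the black knob (clockwise) until its plunger rests in the notch and the pointer stands at the black index tag on the dial's rim. Leave it set like that, and leave the things lying around where they are.

Things in the scene. Friction and masses are not known exactly. Their poses are not given: they have to be found in the camera images.
- comparator: Fixed; sizes in mm. Black stone 270x230, origin under its centre, top z=24. +x runs along the fence to the end stop, +y to the gauge. Fence: bar 14 high, face y=-65, x -119..106. Stop: bracket 18 high, face x=105. Gauge bench from x=5, y=27 on, 33 high; its plunger points to -y on the line x=63. Plate at home: centre (63,-29), axes parallel to these.
- work_plate: Loose aluminium plate 84 (x) x 72 (y) x 20 mm, about 0.36 kg, with four small holes on top; origin at the centre of its underside. The long side at y=+36 has an open notch 18 mm wide in the middle, 6 mm deep; the other sides are plain. It starts flat on the front half of the stone, notch roughly towards the robot (its x axis 1.1 to 2.1 rad anticlockwise of the comparator's).
- notch (a point): Middle of the notch's floor, 30 mm from the plate's origin along the plate's +y and 10 mm above its underside.
- gauge_knob (a joint): Angle (rad) of the knurled black knob on a vertical axis; 0 = gauge fully back, grows clockwise seen from above to 2.3; stays put (0.04 N m). Drives the gauge 8 mm per rad towards the fence. At 0 the plunger tip stands at y=+12 in the comparator frame, so on the notch floor (y=+1 with the plate home) the tip lands at about 1.37 and the pointer meets the index at about 1.75. Starts at 0 to 0.35.
- gauge_pointer (a joint): Angle (rad) of the dial's pointer, clockwise from above: 0 with the plunger free, grows 0.6 per mm the plunger is pressed in (soft spring, under 2 N). At 1.8 it points along the comparator's +x, straight at the black pointed index tag on the rim of the dial (dial 51 mm across, face up).
- knob_grip (a point): On the knob's axis, 10 mm above its lower edge: the height to grip. Knob 29 mm across and 18.5 mm high (8.5 above this point), its lower edge 34.5 mm above the stone and clear of all else within reach of the fingers.
- hex_key: Bystander: loose hex key, 76 mm, lying on the stone outside the fence; origin under its centre.
- screw_jar: Bystander: jar with ribbed lid, 41 across, 43 high; origin under its centre.
- bulb_carton: Bystander: small carton 40x40x58; origin under its centre.
- folding_loupe: Bystander: folding loupe 32 across, 14 high; origin under its centre.
- tape_roll: Bystander: roll of brown tape lying flat, 70 across, 19 high; origin under its centre.

How it is judged (in metres and radians):
On the way, in this order (a step that is already met when the one before it is completed fails the run):
1. the plate is home: notch towards the gauge, flush at fence and end stop (x of work_plate in the frame of comparator between 0.06 and 0.0655 m and y of work_plate in the frame of comparator between -0.0315 and -0.026 m and z of work_plate in the frame of comparator between 0.022 and 0.027 m and angle between the x axis of work_plate and the x axis of comparator, either way round below 0.04 rad and y of notch in the frame of comparator between -0.005 and 0.007 m), for 0.2 s.
2. the pointer stands at the index (value of joint gauge_pointer between 1.55 and 2.05 rad), for 0.3 s.
At the end, for the whole second after the job is handed in: The plate lies flat with its notch towards the gauge, within 2.5 mm (3 at the stop) of touching fence and end stop and square to them within 0.04 rad; the pointer stands within 0.25 rad (14 degrees) of the index, everything at rest (all of step 1 and all of step 2 and velocity of joint gauge_pointer between -0.2 and 0.2 rad/s and linear speed of work_plate below 0.01 m/s).
It fails at once if a bystander was pushed more than 30 mm (distance of any of hex_key, screw_jar, bulb_carton, folding_loupe, tape_roll from where it was at the start of the episode above 0.03 m).
It also fails if it takes over 72 s, if anything falls off the work surface, if the arm or the gripper's body presses on something with over 40 N, if the wrist force passes 120 N, or if a joint passes its speed limit or range.

ROBOT

A 6-joint arm with a two-finger parallel gripper is mounted at the origin on a cart in front of the work surface, level with it; the furniture and walls round the work are solid. World frame = base frame: x ahead of the robot, y to its left, z up, the work surface at z = 0. Lengths are in mm, angles in rad, forces in N, time in s.
With the tool pointing down it reaches from about 350 to 775 mm from the base axis. Payload 7.3 kg.
Tool frame: the origin (TCP) lies at the very end of the fingers, on their centre line; the grasp point (between the pads) lies 19 mm behind it (bot.grip_point_offset is the distance from the TCP to the grasp point, in mm); z points along the fingers, y is the line along which they close (so a half turn about z gives the same grasp; the last joint's range is limited). The gripper opens to 92 mm and grips with 3 to 60 N. Pads are 19 mm wide; open, the fingers measure 130 mm over their backs; the gripper's body (75 mm by 190 mm) begins 47 mm behind the grasp point.
Start: joints at [1.18, 0.342, 1.524, -0, 1.275, -0.146], TCP at [127.224, 509.371, 226.741] pointing down, gripper open.
Joint ranges: [-2.53, 2.53], [-0.77, 2.02], [0.04, 2.7], [-1, 4.14], [0.28, 2.66], [-3.11, 3.11]. Speed limits (rad/s): [2.57, 2.57, 3.14, 3.14, 3.14, 3.14].

INTERFACE

Orientations are given as [roll, pitch, yaw] about the fixed x, y, z axes, in that order (R = Rz(yaw) Ry(pitch) Rx(roll)).
In Python, from plant import bot gives the robot as it stands. The module is installed in compiled form; this text tells all that it offers.
- The arm moves only by the shell command python3 -m jog 'ROWS' [OPENING]. ROWS is JSON, a list of rows, each a list of 6 numbers: the shift along the tool's x, y, z in mm, then the turn, a rotation vector about the tool's x, y, z in rad. In form: [[dx, dy, dz, rx, ry, rz], ...]. A call has 1 to 12 rows; each row shifts and turns the commanded pose from where the row before left it, along the tool's axes as they then stand; what a row does not reach is not made up. A row lasts 1/10 s, in which the tool goes at most 50 mm and 8.59 degrees, less where a joint would pass 70% of its speed; a pose out of reach is approached as far as the arm can. A call with a gripper value outside its range is refused whole. OPENING is the opening in per cent of the stroke, from 0 (shut) to 100 (fully open), set as the call begins (- or left out, the last holds). The fingers move at their own pace and stop on an object; the grip force is fixed at half the most. Time passes only in rows, so rows that do not move let the fingers close. It gives the time, the measured TCP pose, the force, the opening and the grip force at its end, in the units of the state.
- bot.get_obs(): the state, without advancing time (a new reading comes with each control period).
- bot.capture(name): name is "scene" or "top"; returns the picture (480x640x3 uint8, red, green, blue); there is no depth.
- bot.camera_model(name): a dict with "fx", "fy", "cx", "cy" (pixels), "position" and "orientation" of the camera in the world. Camera axes: x right, y down, z forward; pixel columns grow to the right and rows downward; lengths in mm; the calibration is good to about 2 mm. A picture is of the moment at which its call begins. camera_model takes no time and is no camera call.
- bot.close_job(): hands the job in; it is judged then, once.
Trained networks look in the newest picture that a camera, given by its name, has taken for a name from the list of things; names that differ only in an ending like _2 or _b are one class to them, and where a whole thing is asked for, a point or a joint stands for the part that bears it (a point fixed in the world has none). Each returns a list of dicts, best first, with "p" (0 to 1); they miss things now and then, are a little off and sometimes report something else, mostly with a low value. They report only what shows in the picture. A call takes as long as a camera call.
- bot.outline_of(target, camera): "mask" (480x640 bool, what is visible of it) and "pixel" ([column, row] in pixels, amid what is visible of it).
The state is a dict: "time": time; "joint_positions": joint angles; "dq": joint speeds; "tau": joint torques, N m; "tool_pos": TCP position; "tcp_rot": TCP orientation; "contact_force": force on the tool from outside, world axes, zero at the start; "moment": the same for the moment, N m; "grip_width": finger opening in mm; "finger_force": force on a finger pad.
Only numpy, scipy, OpenCV 4.12 (cv2) and the standard library are available. Lean on these libraries where they do the work, as an engineer would, in place of code of your own. Each camera call takes 0.05 s, during which the arm holds its last target. There are 200 camera calls.

## Working session

There is one attempt and no reset: what is moved stays moved. The work goes in short steps, Python scripts to look and compute and a shell command to move; the robot and the scene stay as the last step left them, time stands still between calls to the robot, and variables do not carry over. Pictures are saved under pics/ and viewed, at most 10 in all, crops included, and the job is handed in when it is done.

```bash
mkdir -p pics
cat > h.py <<'E'
import numpy as np, cv2
from scipy.spatial.transform import Rotation as R
from plant import bot
def cam(n):
    m=bot.camera_model(n); o=np.array(m["orientation"],float)
    Rm=o if o.shape==(3,3) else R.from_euler('xyz',o).as_matrix()
    return m,Rm,np.array(m["position"],float)
def ray(n,px,z):
    m,Rm,p=cam(n); d=Rm@np.array([(px[0]-m["cx"])/m["fx"],(px[1]-m["cy"])/m["fy"],1])
    return p+d*(z-p[2])/d[2]
def proj(n,P):
    m,Rm,p=cam(n); c=Rm.T@(np.array(P,float)-p)
    return [m["cx"]+m["fx"]*c[0]/c[2], m["cy"]+m["fy"]*c[1]/c[2]]
def shot(n,f):
    im=bot.capture(n); cv2.imwrite(f,im[:,:,::-1]); return im
E
python3 - <<'E'
from h import *
print(bot.get_obs()); 
for n in("top","scene"):
    print(bot.camera_model(n)); shot(n,f"pics/{n}0.png")
    for t in("comparator","work_plate","gauge_knob","knob_grip","gauge_pointer"):
        r=bot.outline_of(t,n)
        for d in r[:2]:
            c,_=cv2.findContours(d["mask"].astype('uint8'),0,2); c=max(c,key=cv2.contourArea)
            print(n,t,round(d["p"],2),d["pixel"],cv2.minAreaRect(c),cv2.contourArea(c))
E
```

```text
{'time': 0.0, 'joint_positions': array([ 1.18001716e+00,  3.42735219e-01,  1.52499712e+00, -4.75832120e-05,
        1.27537597e+00, -1.45988575e-01]), 'dq': array([-0.00179721, -0.0009273 ,  0.0013721 , -0.00142394,  0.0004073 ,
        0.00032077]), 'tau': array([ 2.53778446e-03, -4.31245172e+01, -2.44224000e+01,  7.18813855e-02,
        5.58131863e-02, -9.41872986e-05]), 'tool_pos': array([127.07082279, 508.98460846, 226.04541028]), 'tcp_rot': array([-3.14008650e+00, -1.75466468e-04,  2.89681582e+00]), 'contact_force': array([ 0.03485345, -0.18528937,  0.36840922]), 'moment': array([-0.02799295, -0.01190319,  0.00406803]), 'finger_force': 0.0, 'grip_width': 91.75319278708285}
{'fx': 621.3891334440242, 'fy': 621.3891334440242, 'cx': 318.0718163995737, 'cy': 234.32284453009265, 'position': array([ 454.24633256, -155.36603313, 1166.2205722 ]), 'orientation': array([-3.07296139, -0.01920786, -1.54614823])}
top comparator 0.95 [386.7, 246.7] ((387.99127197265625, 252.1936492919922), (147.57150268554688, 125.67526245117188), 81.25383758544922) 17812.0
top work_plate 0.88 [382.2, 293.3] (
[... 430 characters left out ...]
5443725586), 45.0) 198.5
{'fx': 595.0532466278188, 'fy': 595.0532466278188, 'cx': 307.10581506903475, 'cy': 242.8179506399296, 'position': array([-304.27348288, -654.41657025,  726.46330001]), 'orientation': array([-2.15338124,  0.01625874, -1.05462245])}
scene comparator 0.62 [369.8, 300.4] ((358.07080078125, 303.3025817871094), (138.0458221435547, 102.00568389892578), 13.392496109008789) 12029.5
scene work_plate 0.75 [338.3, 317.9] ((338.3460998535156, 316.06182861328125), (50.83864974975586, 36.564453125), 10.124671936035156) 1631.0
scene gauge_knob 0.51 [324.5, 262.1] ((325.5, 264.0), (14.0, 15.0), 90.0) 163.5
scene knob_grip 0.75 [324.6, 265.5] ((325.0, 264.5), (13.0, 14.0), 90.0) 162.5
```

View pics/top0.png

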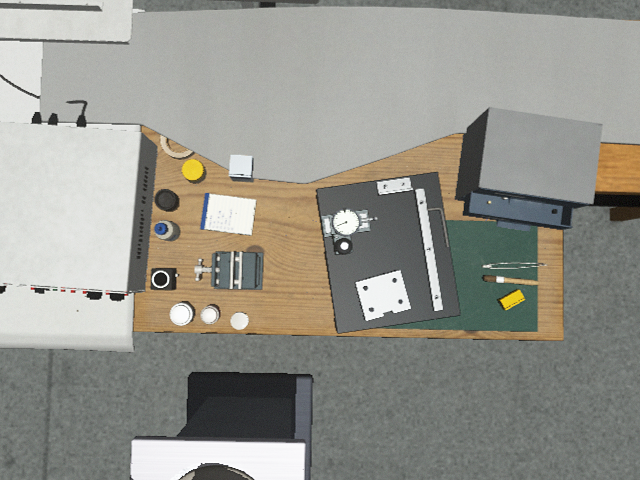

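View pics/scene0.png

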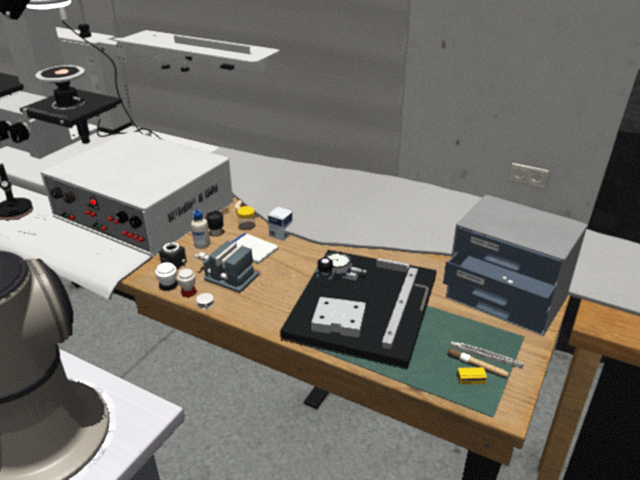

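Top picture: the stone has corners at about (318,188), (437,172), (460,315) and (338,332). The fence is on the right, the dial at (347,222), the knob at (343,247) and the stop at (395,185). The plate is at (382,294) with its notch facing down, towards the robot. The scene picture agrees.

Next I fit the poses to the masks from both cameras.

```bash
cat > fit.py <<'E'
from h import *
from scipy.optimize import minimize
def prism(sx,sy,z0,z1):
    return np.array([[a*sx/2,b*sy/2,z] for z in(z0,z1) for a,b in((1,1),(1,-1),(-1,-1),(-1,1))])
def world(q,P):
    c,s=np.cos(q[2]),np.sin(q[2]); P=np.atleast_2d(np.array(P,float)); o=P.copy()
    o[:,0]=q[0]+c*P[:,0]-s*P[:,1]; o[:,1]=q[1]+s*P[:,0]+c*P[:,1]; return o
S=8
def sil(n,Pw):
    h=cv2.convexHull(np.array([proj(n,p) for p in Pw],np.float32))
    im=np.zeros((480*2,640*2),np.uint8); cv2.fillConvexPoly(im,np.round((h*2+0.5)*256).astype(np.int32),255,shift=8)
    return cv2.resize(im,(640,480),interpolation=cv2.INTER_AREA)/255.
def fit(masks,P,q0):
    def cost(q):
        return sum(np.abs(sil(n,world(q,P))-m).sum() for n,m in masks)
    best=None
    for _ in range(3):
        r=minimize(cost,q0,method='Nelder-Mead',options=dict(initial_simplex=[q0,q0+[12,0,0],q0+[0,12,0],q0+[0,0,.15]],xatol=.02,fatol=.1)); q0=r.x
    return r.x,r.fun
def get(t,n):
    bot.capture(n); r=bot.outline_of(t,n); return r[0]["mask"] if r else None
def hull(m):
    c,_=cv2.findContours(m.astype('uint8'),0,2); o=np.zeros((480,640),np.uint8)
    cv2.fillPoly(o,[cv2.convexHull(max(c,key=cv2.contourArea))],1); return o.astype(float)
E
python3 - <<'E'
from fit import *
M={n:hull(get("comparator",n)) for n in("top","scene")}
W={n:hull(get("work_plate",n)) for n in("top","scene")}
q0=np.r_[ray("top",[388,252],24)[:2],.14]; p0=np.r_[ray("top",[382,294],44)[:2],.14+1.57]
for s in(["top"],["scene"],["top","scene"]):
    c,f=fit([(n,M[n]) for n in s],prism(270,230,0,24),q0); p,g=fit([(n,W[n]) for n in s],prism(84,72,24,44),p0)
    print(s,c.round(3),round(f),p.round(3),round(g), 'rel',p[2]-c[2])
for n in("top","scene"):
    bot.capture(n)
    for t in("gauge_knob","knob_grip","hex_key","screw_jar"):
        for d in bot.outline_of(t,n)[:1]: print(n,t,d["p"],ray(n,d["pixel"],24+50 if 'k'==t[0] or 'g'==t[0] else 24).round(1))
im=cv2.imread("pics/top0.png")[160:345,305:475]; cv2.imwrite("pics/crop.png",cv2.resize(im,None,fx=3.2,fy=3.2,interpolation=2))
E
```

```text
Traceback (most recent call last):
  File "fit.py", line 18, in fit
    r=minimize(cost,q0,method='Nelder-Mead',options=dict(initial_simplex=[q0,q0+[12,0,0],q0+[0,12,0],q0+[0,0,.15]],xatol=.02,fatol=.1)); q0=r.x
  File "fit.py", line 15, in cost
    return sum(np.abs(sil(n,world(q,P))-m).sum() for n,m in masks)
  File "fit.py", line 15, in <genexpr>
    return sum(np.abs(sil(n,world(q,P))-m).sum() for n,m in masks)
                      ~~~^^^^^^^^^^^^^^
  File "fit.py", line 10, in sil
    h=cv2.convexHull(np.array([proj(n,p) for p in Pw],np.float32))
                               ~~~~^^^^^
  File "h.py", line 12, in proj
    m,Rm,p=cam(n); c=Rm.T@(np.array(P,float)-p)
           ~~~^^^
  File "h.py", line 5, in cam
    m=bot.camera_model(n); o=np.array(m["orientation"],float)
ValueError: time passes only in moves, steps and waits
```

Too many camera_model calls, so I'll cache it.

```bash
sed -i 's/^def cam(n):/import functools\n@functools.cache\ndef cam(n):/' h.py
python3 - <<'E'
from fit import *
M={n:hull(get("comparator",n)) for n in("top","scene")}
W={n:hull(get("work_plate",n)) for n in("top","scene")}
q0=np.r_[ray("top",[388,252],24)[:2],.14]; p0=np.r_[ray("top",[382,294],44)[:2],.14+1.57]
for s in(["top"],["scene"],["top","scene"]):
    c,f=fit([(n,M[n]) for n in s],prism(270,230,0,24),q0); p,g=fit([(n,W[n]) for n in s],prism(84,72,24,44),p0)
    print(s,c.round(3),round(f),p.round(3),round(g), 'rel',p[2]-c[2])
for n in("top","scene"):
    bot.capture(n)
    for t in("gauge_knob","knob_grip","hex_key","screw_jar"):
        for d in bot.outline_of(t,n)[:1]: print(n,t,d["p"],ray(n,d["pixel"],24+50 if 'k'==t[0] or 'g'==t[0] else 24).round(1))
im=cv2.imread("pics/top0.png")[160:345,305:475]; cv2.imwrite("pics/crop.png",cv2.resize(im,None,fx=3.2,fy=3.2,interpolation=2))
print(bot.get_obs()["time"])
E
```

```text
['top'] [ 5.04622e+02 -3.05088e+02  1.66000e-01] 373 [ 425.472 -294.801    1.865] 49 rel 1.6991084424021252
['scene'] [ 5.10075e+02 -3.01356e+02  1.68000e-01] 308 [ 424.844 -292.898    1.869] 62 rel 1.7012287979709495
['top', 'scene'] [ 5.05545e+02 -3.03598e+02  1.63000e-01] 994 [ 425.244 -293.971    1.866] 163 rel 1.702562463839739
top gauge_knob 0.8 [ 514.5 -227.6   74. ]
top knob_grip 0.52 [ 507.6 -228.1   74. ]
top hex_key 0.55 [ 568.3 -403.9   24. ]
top screw_jar 0.55 [647.4  59.9  24. ]
scene gauge_knob 0.64 [ 510.3 -221.    74. ]
scene knob_grip 0.53 [ 506.2 -220.3   74. ]
scene hex_key 0.24 [668. -14.  24.]
scene screw_jar 0.78 [633.   49.8  24. ]
1.9
```

View pics/crop.png

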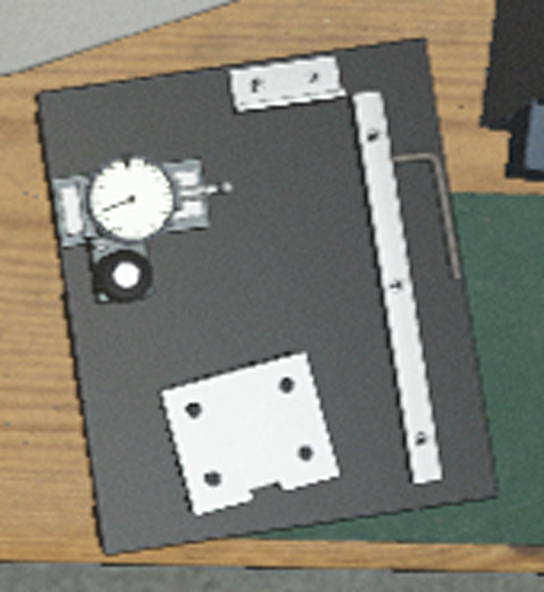

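Crop: stone corners at (38,92), (425,38), (497,496) and (103,553). Plate corners are (161,390), (306,351), (340,475) and (193,515), with the notch at (265,490). The knob is at (126,275). I'll check these corners against the mask fit.

```bash
cat > pl.py <<'E'
from fit import *
C=np.array([507,-304,.160])
def toC(P):
    c,s=np.cos(C[2]),np.sin(C[2]); d=np.array(P)[:2]-C[:2]; return np.array([c*d[0]+s*d[1],-s*d[0]+c*d[1]])
def toW(p): return world(C,[[p[0],p[1],0]])[0][:2]
def rig(src,dst):
    src=np.array(src,float);dst=np.array(dst,float);a=src-src.mean(0);b=dst-dst.mean(0)
    th=np.arctan2((a[:,0]*b[:,1]-a[:,1]*b[:,0]).sum(),(a*b).sum());c,s=np.cos(th),np.sin(th)
    t=dst.mean(0)-np.array([[c,-s],[s,c]])@src.mean(0); q=np.r_[t,th]
    return q,np.linalg.norm(world(q,np.c_[src,0*src[:,:1]])[:,:2]-dst,axis=1)
E
python3 - <<'E'
from pl import *
px=lambda l:[(305+(a+.5)/3.2-.5,160+(b+.5)/3.2-.5) for a,b in l]
d=[ray("top",p,24)[:2] for p in px([(38,92),(425,38),(497,496),(103,553)])]
q,e=rig([(135,115),(135,-115),(-135,-115),(-135,115)],d); print(q.round(3),e.round(1))
d=[ray("top",p,44)[:2] for p in px([(161,390),(306,351),(340,475),(193,515)])]
# corners in plate frame: top-left in img is (comp +x,+y) -> plate x=+ , y=-
w,e=rig([(42,-36),(-42,-36),(-42,36),(42,36)],d); print(w.round(3),e.round(1))
import pl; pl.C=q; C=q
for nm,p,z in(("fence face z38",[(355,97),(411,483)],38),("stop face",[(237,109),(344,95)],42),("knob",[(126,275)],24+53),("tip",[(230,187)],34)):
    for i in px(p):
        P=ray("top",i,z); print(nm,P.round(1),pl.toC(P).round(1))
print("knob scene",)
for z in (77,): print(ray("scene",[325,259],z))
o=bot.get_obs(); print(o["tool_pos"],o["tcp_rot"])
E
```

```text
[ 5.05466e+02 -3.04643e+02  1.66000e-01] [1.9 1.6 1.5 1.5]
[ 425.648 -294.346    1.854] [0.4 0.7 0.8 1.1]
fence face z38 [ 618.5 -352.    38. ] [103.7 -65.4]
fence face z38 [ 399.3 -386.9   38. ] [-118.3  -63.6]
stop face [ 609.2 -283.9   42. ] [105.7   3.3]
stop face [ 618.9 -345.    42. ] [105.2 -58.5]
knob [ 511.  -220.5   77. ] [19.3 82.1]
tip [ 565.2 -281.6   34. ] [62.7 12.9]
knob scene
[ 515.31207162 -216.340224     77.        ]
[127.23222318 509.3845465  226.74910859] [3.14147429e+00 1.79894322e-06 2.89676934e+00]
```

```bash
cat > go.py <<'E'
import sys
from pl import *
C[:]=[505.5,-304.5,.162]
def to(x,y,z,yaw):
    o=bot.get_obs(); r=R.from_euler('xyz',o["tcp_rot"]); p=o["tool_pos"]
    d=r.inv().apply(np.array([x,y,z])-p); rv=(r.inv()*R.from_euler('xyz',[np.pi,0,yaw])).as_rotvec()
    print("shift",d.round(2),"then turn",rv.round(4)," now",p.round(1),o["tcp_rot"].round(3),"C",toC(p).round(1),"q",o["joint_positions"].round(2),"F",o["contact_force"].round(1),"w",round(o["grip_width"],1),"t",o["time"])
def toc(x,y,z,yaw=0):  # comparator coordinates, z above stone, yaw of tool y-axis vs comparator x
    w=toW([x,y]); to(w[0],w[1],z+24,C[2]+np.pi/2+yaw)
if __name__=="__main__":
    a=[float(v) for v in sys.argv[2:]]; (to if sys.argv[1]=="w" else toc)(*a)
E
python3 -m jog '[[-40,-25,-4,0,0,0],[-40,-25,-4,0,0,0],[-40,-25,-4,0,0,0],[-40,-25,-4,0,0,0],[-40,-25,-4,0,0,0],[-40,-25,-4,0,0,0],[-40,-25,0,0,0,0],[-40,-25,0,0,0,0],[-40,-25,0,0,0,0]]' 100
python3 -m jog '[[-12,-48,0,0,0,0],[-12,-48,0,0,0,0],[-12,-48,0,0,0,0],[-12,-48,0,0,0,0],[-12,-48,0,0,0,0],[-12,-48,0,0,0,0],[-12,-48,0,0,0,0],[-12,-48,0,0,0,0],[-12,-48,0,0,0,0],[-12,-48,0,0,0,0],[0,0,20,0,0,-0.134],[0,0,20,0,0,-0.134]]'
python3 -m jog '[[0,0,30,0,0,-0.134],[0,0,30,0,0,-0.132],[0,0,0,0,0,0]]'
python3 go.py w 425.5 -294.2 60 3.431
```

```text
time: 2.8
tool_pos: [423.1, 202.2, 251.0]
tcp_rot: [3.141, 0.001, 2.897]
contact_force: [0.1, -0.3, 0.3]
grip_width: 91.3
finger_force: 0.0
time: 4.0
tool_pos: [421.8, -292.8, 210.1]
tcp_rot: [-3.141, 0.001, -3.116]
contact_force: [0.5, 0.6, -0.3]
grip_width: 92.1
finger_force: 0.0
time: 4.3
tool_pos: [420.2, -289.3, 147.3]
tcp_rot: [3.135, -0.004, -2.851]
contact_force: [-1.0, 0.7, 0.2]
grip_width: 91.7
finger_force: 0.0
shift [-4.05 -6.77 87.27] then turn [ 0.0068 -0.0038  0.0007]  now [ 420.2 -289.3  147.3] [ 3.135 -0.004 -2.851] C [-81.8  28.7] q [-0.75  0.4   1.67  0.    1.08 -2.61] F [-1.   0.7  0.2] w 91.7 t 4.3
```

```bash
python3 -m jog '[[-2,-3.4,35,0,0,0],[-2,-3.4,35,0,0,0],[0,0,12,0,0,0],[0,0,0,0,0,0]]'
python3 go.py w 425.5 -294.2 30 3.431
python3 - <<'E'
from go import *
im=shot("top","pics/t1.png"); shot("scene","pics/s1.png")
m=cv2.imread("pics/t1.png")[250:350,320:450]; s=cv2.imread("pics/s1.png")[255:365,260:410]
a=cv2.resize(m,(520,400),interpolation=2); cv2.imwrite("pics/c1.png",a); cv2.imwrite("pics/c2.png",cv2.resize(s,(600,440),interpolation=2))
E
```

```text
time: 4.7
tool_pos: [427.5, -296.0, 68.3]
tcp_rot: [3.139, -0.001, -2.854]
contact_force: [0.0, 1.0, 0.4]
grip_width: 91.9
finger_force: 0.0
shift [ 1.36  2.16 38.33] then turn [ 0.0021 -0.0012 -0.0022]  now [ 427.5 -296.    68.3] [ 3.139e+00 -1.000e-03 -2.854e+00] C [-75.6  21. ] q [-0.75  0.52  1.74  0.    0.89 -2.61] F [0.  1.  0.4] w 91.9 t 4.7
```

View pics/c2.png

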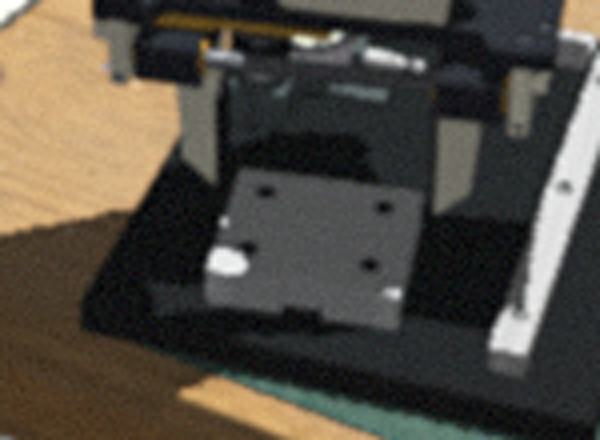

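Scene crop: the fingers straddle the plate, with tips at about (217,183) and (435,213), just outside its ends. I'll correct by 2 mm and descend.

```bash
python3 -m jog '[[1.3,2.1,12,0,0,-0.002],[0,0,10,0,0,0],[0,0,4,0,0,0],[0,0,0,0,0,0]]'
python3 go.py w 425.5 -294.2 28 3.431
```

```text
time: 5.2
tool_pos: [426.1, -294.7, 42.8]
tcp_rot: [3.141, 0.0, -2.851]
contact_force: [0.0, -0.1, -0.4]
grip_width: 91.6
finger_force: 0.0
shift [ 0.38  0.65 14.84] then turn [0.0001 0.0001 0.0015]  now [ 426.1 -294.7   42.8] [ 3.141  0.    -2.851] C [-76.8  22.5] q [-0.75  0.55  1.77  0.    0.82 -2.62] F [ 0.  -0.1 -0.4] w 91.6 t 5.2
```

Clear of the plate's top edge with no force. I'll go down and grip.

```bash
python3 -m jog '[[0.3,0.5,8,0,0,0],[0,0,6.5,0,0,0],[0,0,0,0,0,0]]'
python3 -m jog '[[0,0,0,0,0,0],[0,0,0,0,0,0],[0,0,0,0,0,0],[0,0,0,0,0,0]]' 0
python3 -m jog '[[0,0,-10,0,0,0],[0,0,0,0,0,0]]'
python3 go.py c -20 -22 14 0
```

```text
time: 5.5
tool_pos: [425.1, -293.8, 27.2]
tcp_rot: [3.14, -0.001, -2.85]
contact_force: [-0.5, 1.1, 0.9]
grip_width: 91.8
finger_force: 0.0
time: 5.9
tool_pos: [425.4, -294.1, 28.1]
tcp_rot: [3.141, -0.0, -2.85]
contact_force: [0.3, 0.7, -3.5]
grip_width: 83.6
finger_force: 30.0
time: 6.1
tool_pos: [426.2, -294.9, 39.4]
tcp_rot: [-3.14, 0.001, -2.85]
contact_force: [-1.0, -0.8, -4.0]
grip_width: 83.8
finger_force: 30.0
shift [-50.56 -51.25   1.56] then turn [-4.0000e-04  2.4000e-03  1.7001e+00]  now [ 426.2 -294.9   39.4] [-3.14e+00  1.00e-03 -2.85e+00] C [-76.7  22.3] q [-0.75  0.56  1.77  0.    0.81 -2.62] F [-1.  -0.8 -4. ] w 83.8 t 6.1
```

```bash
python3 -m jog '[[0,0,0,0,0,0.1417],[0,0,0,0,0,0.1417],[0,0,0,0,0,0.1417],[0,0,0,0,0,0.1417],[0,0,0,0,0,0.1417],[0,0,0,0,0,0.1417],[0,0,0,0,0,0.1417],[0,0,0,0,0,0.1417],[0,0,0,0,0,0.1417],[0,0,0,0,0,0.1417],[0,0,0,0,0,0.1417],[0,0,0,0,0,0.1417]]'
python3 -m jog '[[-10,14,0,0,0,0],[-10,14,0,0,0,0],[-10,14,0,0,0,0],[-10,14,0,0,0,0],[0,0,0,0,0,0],[0,0,0,0,0,0]]'
python3 go.py c -20 -22 14 0
python3 - <<'E'
from go import *
W={n:hull(get("work_plate",n)) for n in("top","scene")}
shot("top","pics/t2.png"); shot("scene","pics/s2.png")
a=cv2.imread("pics/t2.png")[160:345,305:475]; cv2.imwrite("pics/c3.png",cv2.resize(a,None,fx=3.2,fy=3.2,interpolation=2))
E
```

```text
time: 7.3
tool_pos: [425.6, -294.4, 38.4]
tcp_rot: [3.141, 0.0, 1.727]
contact_force: [0.7, -0.0, -3.8]
grip_width: 84.0
finger_force: 30.0
time: 7.9
tool_pos: [486.8, -324.4, 37.9]
tcp_rot: [-3.141, -0.001, 1.733]
contact_force: [-0.5, 0.4, -4.1]
grip_width: 83.7
finger_force: 30.0
shift [-5.4   1.67 -0.07] then turn [-0.0007 -0.0008 -0.0002]  now [ 486.8 -324.4   37.9] [-3.141e+00 -1.000e-03  1.733e+00] C [-21.7 -16.6] q [-0.72  0.65  1.57 -0.    0.92 -0.88] F [-0.5  0.4 -4.1] w 83.7 t 7.9
```

View pics/c3.png

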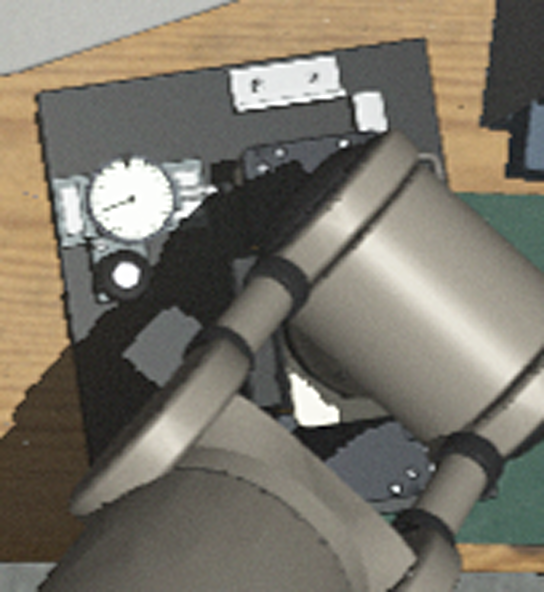

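The top view is hidden by the arm, so I'll seat the plate by touch: lower it, then slide it to the fence (tool -x).

```bash
python3 -m jog '[[0,0,5,0,0,0],[0,0,3.5,0,0,0],[-4,0,0,0,0,0],[-3,0,0,0,0,0],[0,0,0,0,0,0]]'
python3 -m jog '[[-1,0,0.5,0,0,0],[-1,0,0,0,0,0],[0,0,0,0,0,0]]'
python3 -m jog '[[-1,0,0,0,0,0],[-1,0,0,0,0,0],[0,0,0,0,0,0]]'
python3 -m jog '[[-1,0,0,0,0,0],[0,0,0,0,0,0]]'
python3 go.py c -20 -29 4 0
```

```text
time: 8.7
tool_pos: [488.6, -332.4, 29.7]
tcp_rot: [3.141, 0.001, 1.732]
contact_force: [0.4, 0.3, -4.3]
grip_width: 83.5
finger_force: 30.0
time: 9.0
tool_pos: [488.7, -333.8, 29.2]
tcp_rot: [3.141, 0.0, 1.732]
contact_force: [0.0, -0.3, -4.5]
grip_width: 83.8
finger_force: 30.0
time: 9.3
tool_pos: [489.1, -335.7, 29.2]
tcp_rot: [3.141, 0.0, 1.732]
contact_force: [-1.0, -0.3, -3.3]
grip_width: 83.5
finger_force: 30.0
time: 9.5
tool_pos: [489.1, -336.1, 29.1]
tcp_rot: [-3.141, -0.001, 1.733]
contact_force: [-0.9, 2.1, -2.6]
grip_width: 83.6
finger_force: 30.0
shift [-0.47  1.32  1.11] then turn [-0.0003 -0.0011 -0.0002]  now [ 489.1 -336.1   29.1] [-3.141e+00 -1.000e-03  1.733e+00] C [-21.3 -28.5] q [-0.73  0.68  1.55  0.    0.91 -0.89] F [-0.9  2.1 -2.6] w 83.6 t 9.5
```

```bash
python3 -m jog '[[-0.7,0,0.8,0,0,0],[-0.5,0,0.5,0,0,0],[0,0,0,0,0,0]]'
python3 -m jog '[[0,6,0,0,0,0],[0,6,0,0,0,0],[0,6,0,0,0,0],[0,6,0,0,0,0],[0,6,0,0,0,0],[0,6,0,0,0,0],[0,6,0,0,0,0],[0,6,0,0,0,0],[0,0,0,0,0,0]]'
python3 go.py c 30 -29 4 0
```

```text
time: 9.8
tool_pos: [489.0, -336.2, 28.1]
tcp_rot: [-3.141, -0.003, 1.733]
contact_force: [-1.3, 7.5, 3.4]
grip_width: 83.8
finger_force: 30.0
time: 10.7
tool_pos: [535.4, -328.3, 28.2]
tcp_rot: [-3.138, -0.004, 1.733]
contact_force: [-6.7, 7.1, 4.5]
grip_width: 84.0
finger_force: 30.0
shift [-0.71  4.33  0.22] then turn [-0.0033 -0.0038  0.0004]  now [ 535.4 -328.3   28.2] [-3.138 -0.004  1.733] C [ 25.7 -28.3] q [-0.67  0.73  1.44  0.    0.97 -0.83] F [-6.7  7.1  4.5] w 84.0 t 10.7
```

```bash
python3 -m jog '[[0,0,0,0,0,0],[0,0,0,0,0,0],[0,0,-5,0,0,0],[0,0,-25,0,0,0],[0,0,-10,0,0,0],[0,-24,0,0,0,0],[0,-24,0,0,0,0]]' 100
python3 -m jog '[[0,-24,0,0,0,0],[0,0,0,0,0,0],[0,0,0,0,0,0],[0,0,0,0,0,0],[0,0,0,0,0,0],[0,0,0,0,0,0]]' 0
python3 go.py c -45 -29 7 0
python3 - <<'E'
from go import *
for n in("top","scene"):
    d=bot.capture(n); d=bot.outline_of("work_plate",n)
    if d: print(n,d[0]["p"],toC(ray(n,d[0]["pixel"],44)), d[0]["mask"].sum())
shot("scene","pics/s3.png"); a=cv2.imread("pics/s3.png")[215:365,260:450]; cv2.imwrite("pics/c4.png",cv2.resize(a,None,fx=4,fy=4,interpolation=2))
E
```

```text
time: 11.4
tool_pos: [489.6, -338.2, 68.7]
tcp_rot: [3.14, 0.002, 1.733]
contact_force: [-0.3, 0.8, 0.5]
grip_width: 91.7
finger_force: 0.0
time: 12.0
tool_pos: [466.3, -341.5, 67.8]
tcp_rot: [3.141, 0.0, 1.733]
contact_force: [-0.6, 0.1, 0.5]
grip_width: 48.5
finger_force: 0.0
shift [ 1.17 -0.37 36.79] then turn [0.0002 0.0001 0.0004]  now [ 466.3 -341.5   67.8] [3.141 0.    1.733] C [-44.6 -30.2] q [-0.76  0.6   1.57  0.    0.97 -0.93] F [-0.6  0.1  0.5] w 48.5 t 12.0
top 0.68 [35.00497082 -8.31021612] 672
scene 0.56 [ 14.54826735 -48.84174032] 491
```

View pics/c4.png

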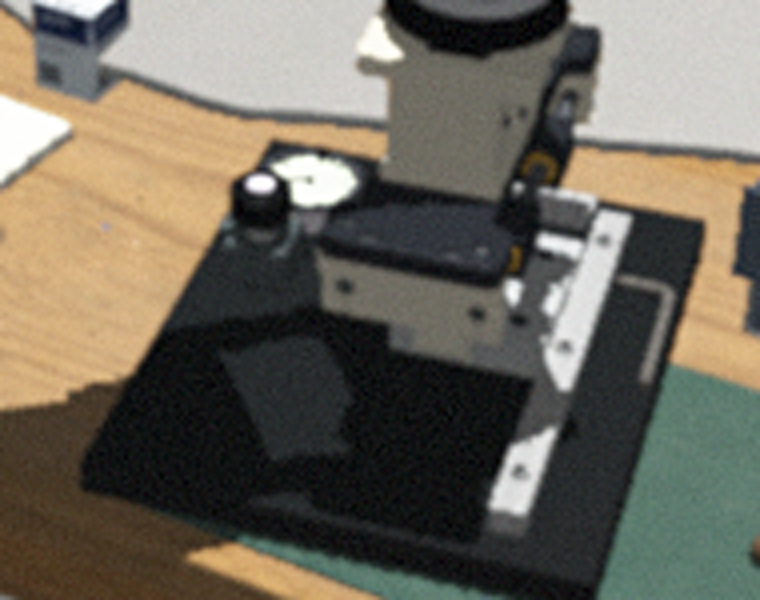

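The arm hides the plate in this picture, and the hand sits behind it clear of the fence. The fingers are still closing, so I'll let them shut, then descend and push towards the stop.

```bash
python3 -m jog '[[0.6,0,0,0,0,0],[0.6,0,0,0,0,0],[0,0,0,0,0,0],[0,0,0,0,0,0],[0,0,0,0,0,0],[0,0,0,0,0,0],[0,0,0,0,0,0],[0,0,16,0,0,0],[0,0,16,0,0,0],[0,0,5,0,0,0],[0,0,0,0,0,0]]'
python3 -m jog '[[0,4,0,0,0,0],[0,4,0,0,0,0],[0,4,0,0,0,0],[0,4,0,0,0,0],[0,0,0,0,0,0]]'
python3 go.py c 0 -29 7 0
```

```text
time: 13.35
tool_pos: [465.1, -340.1, 30.2]
tcp_rot: [-3.141, -0.001, 1.732]
contact_force: [-0.4, -0.1, 0.4]
grip_width: 0.5
finger_force: 0.0
time: 13.85
tool_pos: [481.9, -338.0, 31.4]
tcp_rot: [3.141, 0.001, 1.733]
contact_force: [-0.5, -0.2, 3.6]
grip_width: 0.6
finger_force: 1.6
shift [ 0.22 28.73  0.39] then turn [0.0005 0.0007 0.0001]  now [ 481.9 -338.    31.4] [3.141e+00 1.000e-03 1.733e+00] C [-28.7 -29.2] q [-0.74  0.67  1.57 -0.    0.9  -0.9 ] F [-0.5 -0.2  3.6] w 0.6 t 13.85
```

```bash
python3 -m jog '[[0,4,0,0,0,0],[0,4,0,0,0,0],[0,4,0,0,0,0],[0,0,0,0,0,0]]'
python3 -m jog '[[0,4,0,0,0,0],[0,4,0,0,0,0],[0,4,0,0,0,0],[0,0,0,0,0,0]]'
python3 -m jog '[[0,2,0,0,0,0],[0,2,0,0,0,0],[0,0,0,0,0,0]]'
python3 go.py c 9 -29 7 0
```

```text
time: 14.25
tool_pos: [493.4, -336.2, 31.3]
tcp_rot: [3.141, 0.001, 1.733]
contact_force: [-1.6, -0.6, 5.6]
grip_width: 0.4
finger_force: 2.5
time: 14.65
tool_pos: [505.1, -334.2, 31.3]
tcp_rot: [3.141, 0.0, 1.733]
contact_force: [-1.2, -0.8, 5.5]
grip_width: 0.4
finger_force: 2.9
time: 14.95
tool_pos: [508.7, -333.6, 31.3]
tcp_rot: [-3.141, 0.0, 1.732]
contact_force: [-5.0, -0.1, 6.3]
grip_width: 0.8
finger_force: 3.5
shift [ 0.27 10.5   0.3 ] then turn [-0.0003  0.0003 -0.0004]  now [ 508.7 -333.6   31.3] [-3.141  0.     1.732] C [ -1.5 -29.3] q [-0.71  0.7   1.51 -0.    0.94 -0.87] F [-5.  -0.1  6.3] w 0.8 t 14.95
```

```bash
python3 -m jog '[[0,2,0,0,0,0],[0,2,0,0,0,0],[0,0,0,0,0,0]]'
python3 -m jog '[[0,1.5,0,0,0,0],[0,1.5,0,0,0,0],[0,0,0,0,0,0]]'
python3 go.py c 9 -29 7 0
```

```text
time: 15.25
tool_pos: [512.7, -333.0, 31.3]
tcp_rot: [-3.141, 0.0, 1.732]
contact_force: [-3.9, -0.9, 5.5]
grip_width: 0.4
finger_force: 3.5
time: 15.55
tool_pos: [514.3, -332.7, 31.3]
tcp_rot: [-3.139, -0.0, 1.733]
contact_force: [-9.3, -1.7, 8.3]
grip_width: 0.6
finger_force: 6.2
shift [0.25 4.83 0.28] then turn [-0.0027 -0.0004 -0.0003]  now [ 514.3 -332.7   31.3] [-3.139 -0.     1.733] C [  4.2 -29.2] q [-0.7   0.7   1.49 -0.    0.95 -0.86] F [-9.3 -1.7  8.3] w 0.6 t 15.55
```

Contact with the stop. One more light press, then back off, up and out of view to verify.

```bash
python3 -m jog '[[0,1,0,0,0,0],[0,0,0,0,0,0]]'
python3 -m jog '[[0,-4,0,0,0,0],[0,-6,0,0,0,0],[0,-10,-20,0,0,0],[0,-30,-35,0,0,0],[0,-40,-30,0,0,0],[0,-40,-20,0,0,0],[20,-40,0,0,0,0],[45,0,0,0,0,0],[45,0,0,0,0,0],[45,0,0,0,0,0],[0,0,0,0,0,0]]' 55
python3 - <<'E'
from go import *
q0=np.r_[toW([63,-29]),C[2]]
for n in("top","scene"):
    m=get("work_plate",n)
    if m is None: continue
    p,f=fit([(n,hull(m))],prism(84,72,24,44),q0); print(n,toC(p).round(1),(p[2]-C[2]).round(3),round(f),m.sum())
shot("scene","pics/s5.png");shot("top","pics/t5.png"); a=cv2.imread("pics/t5.png")[165:300,305:465]; cv2.imwrite("pics/c5.png",cv2.resize(a,None,fx=4,fy=4,interpolation=2))
E
python3 go.py c 20 82 60 0
```

```text
time: 15.75
tool_pos: [514.4, -332.6, 31.3]
tcp_rot: [-3.137, -0.001, 1.732]
contact_force: [-12.5, -2.3, 9.7]
grip_width: 0.6
finger_force: 8.0
time: 16.85
tool_pos: [322.1, -201.5, 135.4]
tcp_rot: [-3.14, -0.004, 1.735]
contact_force: [-0.4, -1.5, 0.1]
grip_width: 50.6
finger_force: 0.0
top [ 62.9 -29.5] -0.002 65 1857
scene [ 63.8 -26.5] 0.017 72 1271
shift [-42.64 182.93  51.98] then turn [ 0.0005  0.0005 -0.0013]  now [ 324.6 -207.5  135.9] [3.141 0.    1.732] C [-162.9  124.9] q [-0.77  0.2   2.01  0.    0.93 -0.93] F [-0.1  0.3  0.4] w 50.7 t 17.15
```

View pics/c5.png

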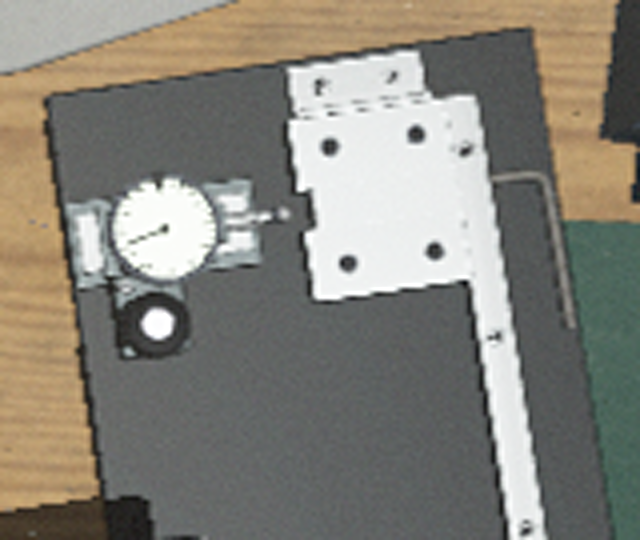

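Crop: the plate is home. Its end is against the stop, its plain side is flush with the fence, and the notch at (305,210) faces the plunger at (285,213). The index tag is at (158,180), and the pointer is at rest pointing to (133,243).

Next I locate the knob more exactly.

```bash
python3 - <<'E'
from go import *
from scipy.optimize import minimize
t=np.linspace(0,6.28,40,endpoint=False)
cyl=np.vstack([np.c_[14.5*np.cos(t),14.5*np.sin(t),0*t+z] for z in(58.5,77)])
for n in("top","top","scene","scene"):
    bot.capture(n); d=bot.outline_of("knob_grip",n)
    if d:
        q,f=fit([(n,d[0]["mask"].astype(float))],cyl,np.array([512,-220,0.])); print(n,d[0]["p"],q[:2].round(1),toC(q).round(1),round(f),d[0]["mask"].sum())
print(toC(ray("top",[305+285/4,165+213/4],34)))
E
python3 go.py w 511.5 -220 61 1.733
```

```text
top 0.67 [ 510.5 -220.5] [18.5 82.1] 14 228
top 0.62 [ 510.7 -221.5] [18.5 81. ] 12 228
scene 0.76 [ 513.9 -218.1] [22.2 83.9] 23 227
scene 0.65 [ 511.7 -219.2] [19.8 83.1] 20 220
[62.39345352 13.50928229]
shift [-43.36 182.82  74.8 ] then turn [-0.     -0.0002 -0.0008]  now [ 324.1 -206.6  135.8] [-3.142 -0.     1.732] C [-163.2  125.9] q [-0.77  0.2   2.01  0.    0.93 -0.93] F [ 0.2 -0.2  0.1] w 50.6 t 17.55
```

```bash
python3 -m jog '[[-11,40,0,0,0,0],[-11,40,0,0,0,0],[-11,40,0,0,0,0],[-10.5,40,0,0,0,0],[0,22,0,0,0,0],[0,0,35,0,0,0],[0,0,15,0,0,0],[0,0,0,0,0,0],[0,0,0,0,0,0]]'
python3 go.py w 511 -220.5 61 1.733
```

```text
time: 18.45
tool_pos: [510.9, -220.2, 86.2]
tcp_rot: [3.142, -0.0, 1.732]
contact_force: [0.7, -0.5, -0.5]
grip_width: 50.6
finger_force: 0.0
shift [-0.28  0.09 25.15] then turn [ 0.     -0.0001 -0.0007]  now [ 510.9 -220.2   86.2] [ 3.142 -0.     1.732] C [18.9 82.3] q [-0.54  0.55  1.62  0.    0.98 -0.71] F [ 0.7 -0.5 -0.5] w 50.6 t 18.45
```

```bash
python3 -m jog '[[0,0,15,0,0,0],[0,0,7,0,0,0],[0,0,3,0,0,0],[0,0,0,0,0,0]]'
python3 -m jog '[[0,0,0,0,0,0],[0,0,0,0,0,0],[0,0,0,0,0,0],[0,0,0,0,0,0],[0,0,0,0,0,0]]' 0
python3 go.py w 511 -220.5 61 1.733
```

```text
time: 18.85
tool_pos: [510.8, -220.2, 61.2]
tcp_rot: [3.141, 0.0, 1.732]
contact_force: [-0.3, -0.1, -0.3]
grip_width: 50.5
finger_force: 0.0
time: 19.35
tool_pos: [510.5, -220.2, 61.2]
tcp_rot: [-3.141, 0.0, 1.733]
contact_force: [-2.0, -0.8, 4.1]
grip_width: 28.0
finger_force: 30.0
shift [-0.34  0.45  0.24] then turn [-0.0003  0.0001 -0.0005]  now [ 510.5 -220.2   61.2] [-3.141  0.     1.733] C [18.5 82.4] q [-0.54  0.58  1.64 -0.    0.92 -0.71] F [-2.  -0.8  4.1] w 28.0 t 19.35
```

Gripped. Turn it clockwise by 1.5 rad.

```bash
python3 -m jog '[[0,0,0,0,0,0.125],[0,0,0,0,0,0.125],[0,0,0,0,0,0.125],[0,0,0,0,0,0.125],[0,0,0,0,0,0.125],[0,0,0,0,0,0.125]]'
python3 -m jog '[[0,0,0,0,0,0.125],[0,0,0,0,0,0.125],[0,0,0,0,0,0.125],[0,0,0,0,0,0.125],[0,0,0,0,0,0.125],[0,0,0,0,0,0.125],[0,0,0,0,0,0]]'
python3 go.py w 511 -220.5 61 1.733
python3 - <<'E'
from go import *
ts=[]
shot("scene","pics/s6.png"); shot("top","pics/t6.png")
a=cv2.imread("pics/s6.png")[225:305,290:390]; b=cv2.imread("pics/t6.png")[190:270,310:410]
cv2.imwrite("pics/c6.png",np.hstack([cv2.resize(v,(400,320),interpolation=2) for v in(a,b)]))
E
```

```text
time: 19.95
tool_pos: [509.8, -220.1, 61.2]
tcp_rot: [-3.14, 0.001, 0.978]
contact_force: [-5.2, 0.3, 7.0]
grip_width: 27.8
finger_force: 30.0
time: 20.65
tool_pos: [509.4, -219.6, 61.2]
tcp_rot: [-3.14, 0.002, 0.229]
contact_force: [-6.1, 1.7, 7.9]
grip_width: 27.8
finger_force: 30.0
shift [1.33 1.28 0.18] then turn [-3.200e-03  5.000e-04 -1.504e+00]  now [ 509.4 -219.6   61.2] [-3.14e+00  2.00e-03  2.29e-01] C [17.6 83.2] q [-0.54  0.58  1.64 -0.    0.92  0.8 ] F [-6.1  1.7  7.9] w 27.8 t 20.65
```

View pics/c6.png

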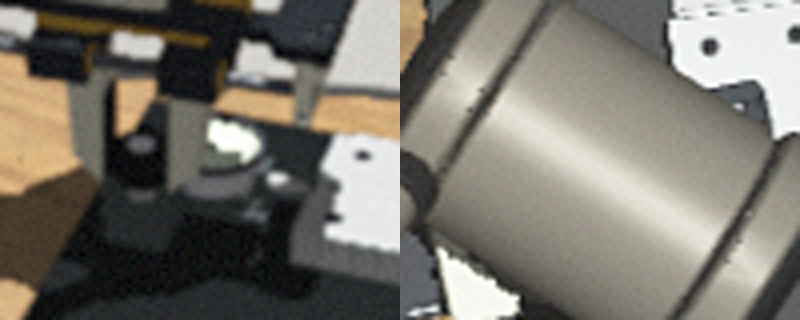

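The scene half shows the fingers on the knob, with the dial partly hidden. I'll release and back away to read the pointer from above.

```bash
python3 -m jog '[[0,0,0,0,0,0],[0,0,0,0,0,0],[0,0,-20,0,0,0],[0,0,-30,0,0,0],[0,0,-24,0,0,0],[-45,0,0,0,0,0],[-45,0,0,0,0,0],[-45,0,0,0,0,0],[-45,0,0,0,0,0],[0,0,0,0,0,0],[0,0,0,0,0,0]]' 55
cat > dial.py <<'E'
from go import *
import sys
im=shot("top",f"pics/{sys.argv[1]}.png")
c=np.array([305+165/4,165+228/4])
a=cv2.imread(f"pics/{sys.argv[1]}.png"); x,y=int(c[0])-30,int(c[1])-24
cv2.imwrite(f"pics/{sys.argv[1]}c.png",cv2.resize(a[y:y+48,x:x+75],None,fx=8,fy=8,interpolation=2))
E
python3 dial.py d1; python3 go.py w 510 -220.2 86 0.229
```

```text
time: 21.85
tool_pos: [335.5, -262.3, 135.2]
tcp_rot: [3.141, -0.001, 0.23]
contact_force: [0.8, 0.4, 0.0]
grip_width: 50.6
finger_force: 0.0
shift [178.72  -1.01  49.39] then turn [ 0.0012 -0.0012  0.0025]  now [ 336.2 -262.1  135.2] [ 3.14e+00 -1.00e-03  2.31e-01] C [-160.2   69.1] q [-0.84  0.27  1.91  0.    0.95  0.5 ] F [0.5 1.  0.6] w 50.5 t 21.9
```

View pics/d1c.png

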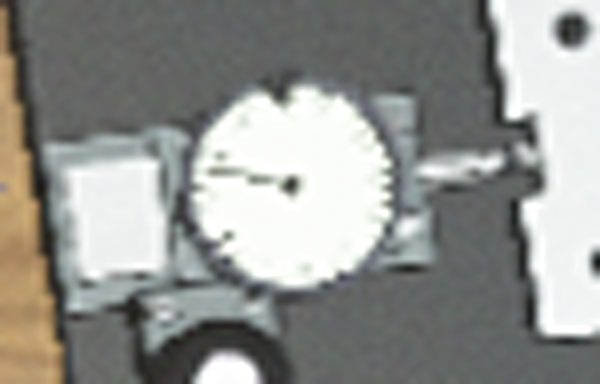

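Crop: the pointer runs from (291,185) to (210,170) and the index is at (281,95). That leaves about 1.28 rad of pointer, or about 0.265 rad of knob. The plunger is in the notch. I'll regrip and turn 0.265.

```bash
python3 -m jog '[[45,0,0,0,0,0],[45,0,0,0,0,0],[45,0,0,0,0,0],[43.7,-1,0,0,0,0],[0,0,30,0,0,0],[0,0,19,0,0,0],[0,0,0,0,0,0],[0,0,0,0,0,0]]'
python3 go.py w 510 -220.2 61 0.229
```

```text
time: 22.7
tool_pos: [510.1, -218.8, 85.9]
tcp_rot: [-3.141, -0.0, 0.234]
contact_force: [0.4, -0.6, 0.1]
grip_width: 50.7
finger_force: 0.0
shift [-0.43  1.31 24.86] then turn [-0.0003 -0.      0.0047]  now [ 510.1 -218.8   85.9] [-3.141 -0.     0.234] C [18.4 83.8] q [-0.54  0.54  1.62  0.    0.97  0.79] F [ 0.4 -0.6  0.1] w 50.7 t 22.7
```

```bash
python3 -m jog '[[-0.4,1.3,15,0,0,0],[0,0,7,0,0,0],[0,0,3,0,0,0],[0,0,0,0,0,0]]'
python3 -m jog '[[0,0,0,0,0,0],[0,0,0,0,0,0],[0,0,0,0,0,0],[0,0,0,0,0,0],[0,0,0,0,0,0]]' 0
python3 -m jog '[[0,0,0,0,0,0.09],[0,0,0,0,0,0.09],[0,0,0,0,0,0.085],[0,0,0,0,0,0],[0,0,0,0,0,0]]'
python3 -m jog '[[0,0,0,0,0,0],[0,0,0,0,0,0],[0,0,-20,0,0,0],[0,0,-30,0,0,0],[0,0,-24,0,0,0],[-45,-12,0,0,0,0],[-45,-12,0,0,0,0],[-45,-12,0,0,0,0],[-45,-12,0,0,0,0],[0,0,0,0,0,0],[0,0,0,0,0,0]]' 55
python3 dial.py d2; python3 go.py w 510 -220.2 86 0.229
```

```text
time: 23.1
tool_pos: [509.3, -220.9, 61.3]
tcp_rot: [3.141, -0.0, 0.232]
contact_force: [0.3, -0.2, 0.1]
grip_width: 50.4
finger_force: 0.0
time: 23.6
tool_pos: [509.0, -219.7, 61.2]
tcp_rot: [-3.14, -0.0, 0.232]
contact_force: [-1.2, 4.0, 4.4]
grip_width: 28.0
finger_force: 30.0
time: 24.1
tool_pos: [508.9, -219.4, 61.2]
tcp_rot: [-3.139, 0.001, -0.033]
contact_force: [-0.8, 7.0, 4.1]
grip_width: 27.9
finger_force: 30.0
time: 25.2
tool_pos: [330.7, -167.4, 135.4]
tcp_rot: [3.14, -0.002, -0.034]
contact_force: [0.9, 0.3, 0.2]
grip_width: 50.4
finger_force: 0.0
shift [179.8   46.21  50.02] then turn [ 0.002  -0.002  -0.2622]  now [ 331.7 -167.9  135.5] [ 3.14e+00 -2.00e-03 -3.30e-02] C [-149.5  162.8] q [-0.68  0.18  2.05 -0.    0.92  0.93] F [ 0.6  0.3 -0.1] w 50.4 t 25.25
```

View pics/d2c.png

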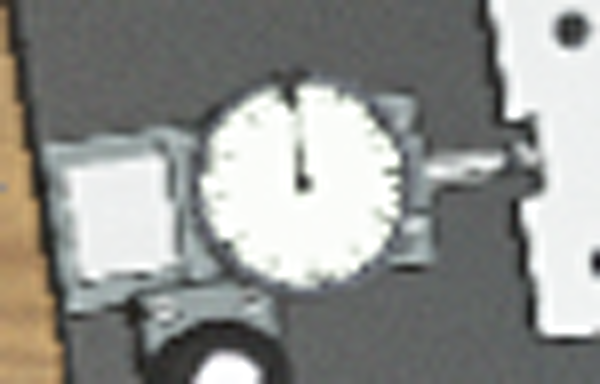

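Crop: the pointer runs from (303,183) to (300,110) and the index is at (291,92), so it is about 0.07 rad past the index, inside the tolerance. I'll check the plate once more and hand in.

Run:
```python
from go import *
p,f=fit([("top",hull(get("work_plate","top")))],prism(84,72,24,44),np.r_[toW([63,-29]),C[2]]); d=toC(p); print(d.round(1),p[2]-C[2],f)
if abs(d[0]-63)<2 and abs(d[1]+29)<2: print(bot.close_job())
```

```text
[ 62.6 -29. ] 0.007926505623029462 65.18039215686275
the job is handed in; nothing more can be done
None
```

The job is handed in: the plate is home against fence and stop with the plunger in its notch, the pointer reads about 0.07 rad past the index (limit 0.25), and no bystander was touched as far as I could tell.

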